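# Turn the leaf of the prep-card flip stand

### The job

Show the next prep card: with the fingertips, gripping and lifting nothing, first push the red-and-white kitchen timer off the far plate of the flip stand (to either side) so that it stands upright on the worktop, while the leaf stays on the robot's side. Then turn the rigid leaf over its spine with the fingertips, gently and without flinging it, and press it fully down so that it lies flat on the far side. Leave the stand where it is (a slight shift of a centimetre does no harm) and the spice jar, the tape roll and the long black case undisturbed.

Things in the scene. Friction and masses are not known exactly. Their poses are not given: they have to be found in the camera images.
- flip_stand: Low metal flip stand, 220 (x) x 176 (y) mm, about 2 kg, loose on the worktop. Origin: on the worktop under the middle of the spine. Its y axis runs along the spine; its +x axis points to the far side, away from the robot. A rest plate of 100 x 170 mm, top 8 mm above the worktop, lies on each side: near plate x = -110..-10 mm, far plate x = 10..110 mm, y = -85..85 mm. Two brackets at the ends of the spine (y = +-84 mm) rise to 26 mm.
- spine_mid (a point): Middle of the hinge axis of the leaf: 16 mm above the stand's origin, axis along the stand's y.
- leaf (a joint): Angle of the leaf about the spine, rad. 0: flat over the near plate (towards the robot); 1.57: upright; 3.14: flat over the far plate (its stop). The hinge is stiff (about 0.1 N m of friction, 1 N at the edge): the leaf stays at whatever angle it is left and does not fall. It starts raised 0.5 to 0.95 rad over the near plate, leaving room beneath its near edge.
- tab_edge (a point): Middle of the outer edge of the leaf's orange tab, 127 mm from the hinge axis. The leaf is 6 mm thick and 150 mm wide along the spine and reaches from 12 to 115 mm from the hinge axis; the tab, 50 mm wide and centred, goes on to 127 mm. The point's axes turn with the leaf: at angle 0 they equal the stand's.
- leaf_front: White face panel of the leaf (3 mm thick half of the leaf, faces up at the start). Origin on the hinge axis at mid-spine; the panel extends along its -x; z points out of the white face.
- leaf_back: Yellow face panel of the leaf (other 3 mm half, faces down at the start, up when the leaf has been turned). Origin and axes as leaf_front; -z points out of the yellow face.
- timer: Round kitchen timer, white with a red top, 64 mm diameter, 36 mm high, about 70 g, loose. Origin: centre of its underside, z up. It starts standing on the far plate, where it keeps the leaf from lying flat.
- jar: Spice jar with white cap, 47 mm diameter, 98 mm high, loose bystander to the left or right of the stand. Origin: centre of its underside.
- roll: Roll of tan tape lying flat, 100 mm diameter, 25 mm high, loose bystander on the opposite side of the stand to the jar. Origin: centre of its underside.
- case: Long low black case with a grey top, 52 x 170 x 41 mm, lying beyond the stand, loose bystander. Origin: centre of its underside, its length along its y.
Mind the look-alikes: they are no part of the job. Of the things like the timer, leave any that is turquoise; of the rest the larger one is meant.

How it is judged:
By the outcome, as a careful person would: the job done as asked, in the order asked, and still so for the second after the job is handed in, with the robot touching nothing.
It also fails if it takes over 61 s, if anything falls off the work surface, if the arm or the gripper's body presses on something with over 40 N, if the wrist force passes 120 N, or if a joint passes its speed limit or range.

### The arm

A 6-joint arm with a two-finger parallel gripper is mounted at the origin on the work surface; the furniture and walls round the work are solid. World frame = base frame: x ahead of the robot, y to its left, z up, the work surface at z = 0. Lengths are in mm, angles in rad, forces in N, time in s.
With the tool pointing down it reaches from about 250 to 725 mm from the base axis. Payload 9.7 kg.
Tool frame: the origin (TCP) lies at the very end of the fingers, on their centre line; the grasp point (between the pads) lies 19 mm behind it; z points along the fingers, y is the direction in which the jaws open and shut (so a half turn about z gives the same grasp; the last joint's range is limited). The gripper opens to 85 mm and grips with 20 to 120 N. Pads are 22 mm wide; open, the fingers measure 114 mm over their backs; the gripper's body (76 mm by 85 mm) begins 54 mm behind the grasp point. The pads swing forward as they close: fully open they stand 13 mm farther back than shut.
Start: joints at [-1.154, 0.087, 0.176, 1.66, 0, 1.571], TCP at [222.657, -502.912, 231.284] pointing down, gripper open.
Joint ranges: [-3.13, 3.13], [-0.85, 1.81], [-1.15, 1.24], [-2.2, 2.28], [-1.44, 1.52], [-3.14, 3.14]. Speed limits (rad/s): [2.22, 2.22, 2.57, 3.14, 3.14, 3.14].

### API

Orientations are given as a rotation vector (axis times angle).
In Python, from bench import r gives the robot as it stands.
- The arm moves only by the tool apply_moves, never from a script. Its arguments are lists of equal length, an entry for each row: "gripper": the finger opening in mm, from 0 to 85.4; "travel": the shift along the world's x, y, z in mm, a list of three; "rot": the turn, a rotation vector about the world's x, y, z in degrees, a list of three. A call has exactly 5 rows; each row shifts and turns the commanded pose from where the row before left it; what a row does not reach is not made up. A row lasts 1/10 s, in which the tool goes at most 50 mm and 8.59 degrees, less where a joint would pass 70% of its speed; a pose out of reach is approached as far as the arm can. A call with a gripper value outside its range is refused whole. The fingers move at their own pace and stop on an object; "newtons" is the grip in N (left out, the last holds). Time passes only in rows, so rows that do not move let the fingers close, or fill a call up. It gives the time, the measured TCP pose, the force and the opening at its end, in the units of the state.
- r.sense(): the state, without advancing time (a new reading comes with each control period).
- r.capture(name): name is "scene" or "top" or "wrist"; returns (picture, depth): 420x560x3 uint8, red, green, blue; 420x560 float32, mm along the optical axis (not along the pixel's ray), 0 where there is no reading.
- r.camera_model(name): a dict with "mtx" (3x3 intrinsics, pixels), "distortion" ([k1, k2, p1, p2, k3] as OpenCV has them; the pictures are not rectified), "position" and "rotation" of the camera in the world. Camera axes: x right, y down, z forward; pixel columns grow to the right and rows downward; lengths in mm; the calibration is good to about 2 mm. A picture is of the moment at which its call begins: read the wrist's pose just before it. camera_model takes no time and is no camera call; for the wrist camera it gives the pose at the moment of the call.
- r.close_job(): hands the job in, once; it reports no verdict.
Trained networks look in the newest picture that a camera, given by its name, has taken for a name from the list of things; names that differ only in an ending like _2 or _b are one class to them, and where a whole thing is asked for, a point or a joint stands for the part that bears it (a point fixed in the world has none). Each returns a list of dicts, best first, with "score" (0 to 1); they miss things now and then, are a little off and sometimes report something else, mostly with a low value. They report only what shows in the picture. A call takes as long as a camera call. They do not tell look-alikes from the thing itself.
- r.outline_of(camera, target): "region" (420x560 bool, what is visible of it) and "position" ([row, column] in pixels, amid what is visible of it).
The state is a dict: "clock": time; "qpos": joint angles; "dq": joint speeds; "joint_efforts": joint torques, N m; "eef_pos": TCP position; "ee_rot": TCP orientation; "ft_force": force on the tool from outside, world axes, zero at the start; "wrist_torque": the same for the moment, N m; "grip_width": finger opening in mm.
Only numpy, scipy, OpenCV 4.12 (cv2) and the standard library are available. Lean on these libraries where they do the work, as an engineer would, in place of code of your own. Each camera call takes 0.05 s, during which the arm holds its last target. There are 200 camera calls.

## Working session

There is one attempt and no reset: what is moved stays moved. The work goes in short steps, Python scripts to look and compute and a tool call to move; the robot and the scene stay as the last step left them, time stands still between calls to the robot, and variables do not carry over. Pictures are saved under pics/ and viewed, about 8 in all and at most 12, crops included, and the job is handed in when it is done.

Besides the shell and the picture viewer there is one more tool, called after "Request:" in YAML: its name, and indented under it one key for each argument. apply_moves: Moves the arm, as the interface text tells. Its arguments: {"type":"object","properties":{"gripper":{"type":"array"},"travel":{"type":"array"},"rot":{"type":"array"},"newtons":{"type":"number"}},"required":["gripper","travel","rot"]}

```bash
mkdir -p pics; ls
cat > h.py <<'E'
import numpy as np, cv2
from bench import r
def pts(cam,d,m):
    K=np.array(m["mtx"]);D=np.array(m["distortion"])
    R=np.array(m["rotation"]);R=R if R.shape==(3,3) else cv2.Rodrigues(R.astype(float))[0]
    v,u=np.mgrid[0:420,0:560]
    n=cv2.undistortPoints(np.stack([u,v],-1).reshape(-1,1,2).astype(np.float64),K,D).reshape(420,560,2)
    c=np.dstack([n,np.ones((420,560))])*d[...,None]
    return c@R.T+np.array(m["position"])
def look(cam,name=None):
    m=r.camera_model(cam);p,d=r.capture(cam)
    if name: cv2.imwrite(f"pics/{name}.png",p[...,::-1])
    return p,d,pts(cam,d,m)
E
python3 - <<'E'
from h import *
for c in("scene","top"):
    p,d,P=look(c,c+"0")
    np.savez(f"{c}0.npz",p=p,d=d,P=P)
    print(c,r.camera_model(c)["position"])
    for t in("flip_stand","leaf_front","leaf_back","tab_edge","timer","jar","roll","case"):
        for o in r.outline_of(c,t)[:4]:
            g=o["region"]&(d>0); q=P[g]
            if len(q)<5: continue
            print(t,round(o["score"],2),np.round(o["position"]),len(q),"med",np.median(q,0).round(),"lo",np.percentile(q,2,axis=0).round(),"hi",np.percentile(q,98,axis=0).round(), np.median(p[g],0))
print(r.sense())
E
python3 -c "
import cv2,numpy as np
a=cv2.imread('pics/scene0.png');b=cv2.imread('pics/top0.png')
cv2.imwrite('pics/both.png',cv2.resize(np.vstack([a,b]),(0,0),fx=.71,fy=.71))"
```

```text
pics
scene [ 95.63453767 735.25263817 775.18021698]
flip_stand 0.83 [215. 308.] 2722 med [540. -21.   8.] lo [ 475. -117.    4.] hi [678.  52.  87.] [144. 139. 140.]
leaf_front 0.57 [210. 314.] 571 med [527. -18.  62.] lo [483. -99.  26.] hi [574.  46.  92.] [163. 150. 149.]
tab_edge 0.69 [204. 315.] 642 med [529. -16.  61.] lo [482. -99.  19.] hi [584.  47.  92.] [156. 142. 145.]
timer 0.72 [166. 275.] 234 med [ 765. -138.   25.] lo [ 743. -172.    2.] hi [ 797. -122.   35.] [ 10.  125.  123.5]
timer 0.67 [202. 276.] 327 med [644.   4.  33.] lo [620. -59.   6.] hi [678.  24.  43.] [143.  62.  57.]
timer 0.6 [252. 258.] 188 med [588. 174.  17.] lo [574. 151.   0.] hi [608. 189.  24.] [138.  62.  57.]
jar 0.72 [153. 397.] 398 med [ 464. -407.   64.] lo [ 445. -432.   11.] hi [ 488. -399.  101.] [107.5 106.  102. ]
roll 0.79 [361. 220.] 1153 med [459. 428.  23.] lo [416. 380.   2.] hi [508. 471.  27.] [165. 146. 104.]
roll 0.34 [193. 233.] 1049 med [767.  45.  37.] lo [745. -52.  -1.] hi [835. 115.  42.] [55. 56. 56.]
case 0.98 [195. 231.] 968 med [766.  46.  37.] lo [745. -48.   5.] h
[... 1028 characters left out ...]
] hi [811. 107.  47.] [87. 85. 85.]
{'clock': 0.9, 'qpos': array([-1.15395243e+00,  8.68683103e-02,  1.75917098e-01,  1.65981935e+00,
       -1.21080002e-05,  1.57079853e+00]), 'dq': array([ 0.00057225, -0.00131605, -0.00185109,  0.0010267 ,  0.00041267,
       -0.00084651]), 'joint_efforts': array([-7.46859387e-04, -5.20094669e+01,  4.64859259e+01,  1.39849762e-03,
       -1.16736828e-04, -1.11661379e-05]), 'eef_pos': array([ 222.67597024, -502.89880468,  231.3103799 ]), 'ee_rot': array([ 3.07357797e+00,  6.50037485e-01, -1.02338514e-05]), 'ft_force': array([-0.37624664,  0.07343086,  0.17796035]), 'wrist_torque': array([0.02796525, 0.02998522, 0.02011504]), 'grip_width': 85.23628879679649}
```

View pics/both.png

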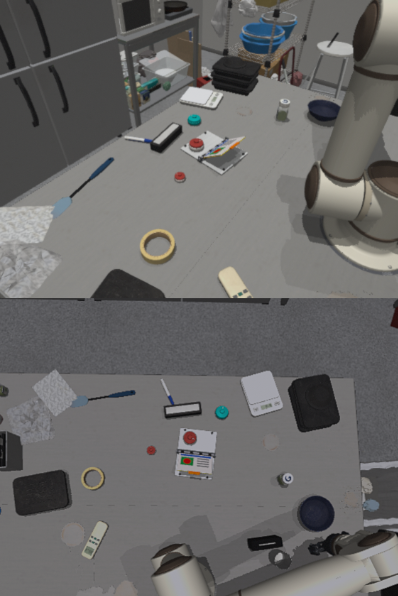

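The scene and top views match the network results. The target is the large red timer on the far plate at about (649,-5). The small red one at (593,168) and the turquoise one at (771,-153) are look-alikes. Next I'll fit the stand yaw and the leaf angle.

Run:
```python
from h import *
for c in("scene","top"):
    p,d,P=look(c)
    for t in("flip_stand","leaf_front","timer"):
        o=r.outline_of(c,t)
        if t=="timer":
            o=min(o,key=lambda o:np.linalg.norm(np.median(P[o["region"]],0)[:2]-[646,0]))
        else:o=o[0]
        g=cv2.erode(o["region"].astype(np.uint8),np.ones((3,3)))>0 if t=="leaf_front" else o["region"]
        q=P[g&(d>0)]
        if t=="leaf_front":
            q=q[q[:,2]>15]
            for _ in range(5):
                m=q.mean(0);n=np.linalg.svd(q-m)[2][2];n*=np.sign(n[2]);e=(q-m)@n;k=abs(e)<max(4,2*e.std());q=q[k]
            print(c,"leaf normal",n.round(3),"ang",np.arccos(n[2]).round(3),"yaw",np.degrees(np.arctan2(n[1],n[0])).round(1),"mean",m.round(1),"rms",e.std().round(2),len(q),"lo",q.min(0).round(),"hi",q.max(0).round())
        elif t=="flip_stand":
            print(c,"stand rect",cv2.minAreaRect(q[q[:,2]<30][:,:2].astype(np.float32)))
        else:
            k=q[q[:,2]>32]; print(c,"timer",cv2.minEnclosingCircle(k[:,:2].astype(np.float32)),k.mean(0).round(1))
img=cv2.imread("pics/top0.png")[150:290,190:340];img2=cv2.imread("pics/scene0.png")[150:260,220:370]
cv2.imwrite("pics/c1.png",np.vstack([cv2.resize(img,(500,320),interpolation=2),cv2.resize(img2,(500,280),interpolation=2)]))
```

```text
scene stand rect ((582.915283203125, -52.75732421875), (218.37820434570312, 227.23948669433594), 82.84388732910156)
scene leaf normal [ 0.594 -0.063  0.802] ang 0.64 yaw -6.1 mean [527.5 -26.4  60.8] rms 0.52 368 lo [486. -97.  30.] hi [568.  41.  92.]
scene timer ((648.6395874023438, -4.7838969230651855), 29.85829734802246) [646.7  -2.2  36. ]
top stand rect ((584.9361572265625, -34.636253356933594), (174.12889099121094, 221.9265594482422), 85.04967498779297)
top leaf normal [ 0.598 -0.067  0.799] ang 0.646 yaw -6.4 mean [531.3 -30.6  59.3] rms 1.97 925 lo [ 486. -103.   26.] hi [575.  44.  95.]
top timer ((650.9175415039062, -7.0640740394592285), 29.67009162902832) [650.8  -6.7  37.7]
```

View pics/c1.png

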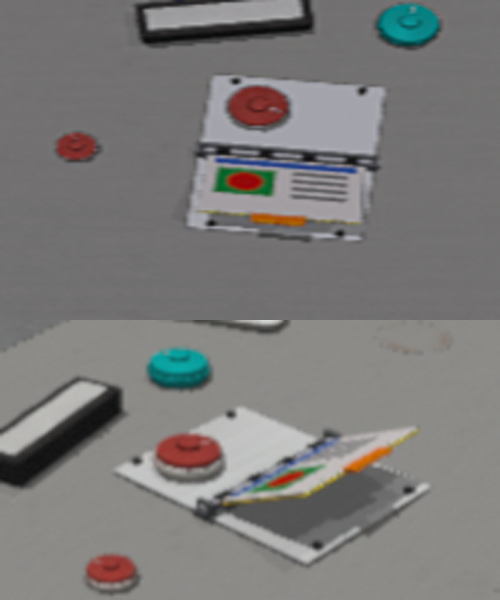

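The picture agrees with the fit: the stand is at about (585,-34) with yaw about -5.5°, and the leaf is at about 0.64 rad. I'll push the timer off to +y with the two fingertips.

Request:
apply_moves:
  gripper: [30,30,30,30,30]
  travel:
    - [28,29,0]
    - [28,29,0]
    - [28,29,0]
    - [28,29,0]
    - [28,29,0]
  rot:
    - [0,0,4]
    - [0,0,4]
    - [0,0,4]
    - [0,0,4]
    - [0,0,4]

```text
clock: 1.8
eef_pos: [363.5, -356.7, 231.4]
ee_rot: [2.912, 1.177, 0.0]
ft_force: [0.4, -1.0, 0.5]
grip_width: 29.8
```

Request:
apply_moves:
  gripper: [30,30,30,30,30]
  travel:
    - [28,29,0]
    - [28,29,0]
    - [28,29,0]
    - [28,29,0]
    - [28,29,0]
  rot:
    - [0,0,4]
    - [0,0,4]
    - [0,0,4]
    - [0,0,4]
    - [0,0,4]

```text
clock: 2.3
eef_pos: [503.6, -211.5, 231.4]
ee_rot: [2.663, 1.666, 0.0]
ft_force: [-0.2, -0.4, 0.5]
grip_width: 29.5
```

Request:
apply_moves:
  gripper: [30,30,30,30,30]
  travel:
    - [28,29,0]
    - [28,29,0]
    - [28,29,0]
    - [28,29,0]
    - [28,29,0]
  rot:
    - [0,0,4]
    - [0,0,4]
    - [0,0,4]
    - [0,0,4]
    - [0,0,4]

```text
clock: 2.8
eef_pos: [643.6, -66.5, 231.3]
ee_rot: [2.334, 2.103, 0.0]
ft_force: [0.0, -0.4, -0.2]
grip_width: 30.3
```

Request:
apply_moves:
  gripper: [30,30,30,30,30]
  travel:
    - [0,0,-40]
    - [0,0,-40]
    - [0,0,-40]
    - [0,0,-30]
    - [0,0,-20]
  rot:
    - [0,0,0]
    - [0,0,0]
    - [0,0,0]
    - [0,0,0]
    - [0,0,0]

```text
clock: 3.3
eef_pos: [641.5, -67.7, 58.2]
ee_rot: [-2.335, -2.098, 0.003]
ft_force: [1.1, 0.4, 0.1]
grip_width: 30.0
```

Request:
apply_moves:
  gripper: [30,30,30,30,30]
  travel:
    - [0,0,-15]
    - [0,0,-15]
    - [0,0,-10]
    - [0,0,-3]
    - [0,0,0]
  rot:
    - [0,0,0]
    - [0,0,0]
    - [0,0,0]
    - [0,0,0]
    - [0,0,0]

```text
clock: 3.8
eef_pos: [642.8, -67.9, 18.4]
ee_rot: [2.337, 2.1, 0.0]
ft_force: [0.3, -0.7, -0.0]
grip_width: 30.0
```

Request:
apply_moves:
  gripper: [30,30,30,30,30]
  travel:
    - [0.5,6,0]
    - [0.5,5,0]
    - [0.5,5,0]
    - [0.5,5,0]
    - [0.5,5,0]
  rot:
    - [0,0,0]
    - [0,0,0]
    - [0,0,0]
    - [0,0,0]
    - [0,0,0]

```text
clock: 4.3
eef_pos: [645.3, -41.4, 18.5]
ee_rot: [2.336, 2.1, 0.0]
ft_force: [0.6, -1.5, 0.7]
grip_width: 30.2
```

Request:
apply_moves:
  gripper: [30,30,30,30,30]
  travel:
    - [0.5,5,0]
    - [0.5,5,0]
    - [0.5,5,0]
    - [0.5,5,0]
    - [0.5,5,0]
  rot:
    - [0,0,0]
    - [0,0,0]
    - [0,0,0]
    - [0,0,0]
    - [0,0,0]

```text
clock: 4.8
eef_pos: [647.7, -16.6, 18.3]
ee_rot: [2.337, 2.1, -0.0]
ft_force: [-0.3, -1.8, 0.5]
grip_width: 29.9
```

Request:
apply_moves:
  gripper: [30,30,30,30,30]
  travel:
    - [0.5,5,0]
    - [0.5,5,0]
    - [0.5,5,0]
    - [0.5,5,0]
    - [0.5,5,0]
  rot:
    - [0,0,0]
    - [0,0,0]
    - [0,0,0]
    - [0,0,0]
    - [0,0,0]

```text
clock: 5.3
eef_pos: [650.2, 8.5, 18.3]
ee_rot: [2.337, 2.1, -0.0]
ft_force: [-0.6, -1.1, 1.2]
grip_width: 30.0
```

Run:
```python
from h import *
p,d,P=look("scene");img=p[150:260,220:370,::-1]
cv2.imwrite("pics/c2.png",cv2.resize(img,(600,440),interpolation=2))
for o in r.outline_of("scene","timer"):
    q=P[o["region"]&(d>0)];print(o["score"],np.median(q,0).round(),q.min(0).round(),q.max(0).round())
```

```text
0.72 [646.  54.  32.] [621.  -9.  -5.] [713.  77.  46.]
0.69 [588. 173.  17.] [572. 143.  -1.] [612. 188.  27.]
```

View pics/c2.png

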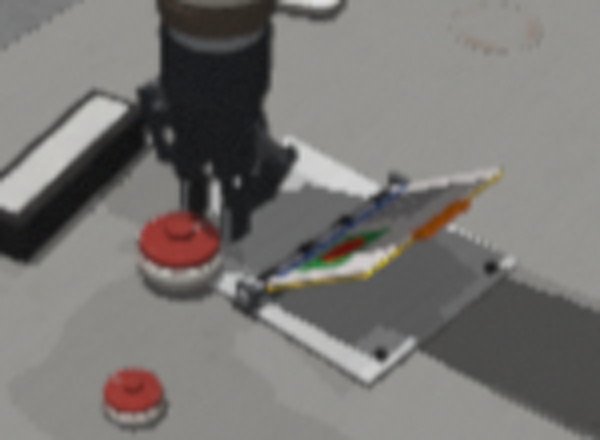

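The timer is held between the fingertips at the plate's edge, still upright. I'll keep pushing.

Request:
apply_moves:
  gripper: [30,30,30,30,30]
  travel:
    - [0.5,5,0]
    - [0.5,5,0]
    - [0.5,5,0]
    - [0.5,5,0]
    - [0.5,5,0]
  rot:
    - [0,0,0]
    - [0,0,0]
    - [0,0,0]
    - [0,0,0]
    - [0,0,0]

```text
clock: 5.9
eef_pos: [652.7, 33.5, 18.2]
ee_rot: [-2.337, -2.1, 0.0]
ft_force: [-1.3, -1.0, 0.3]
grip_width: 30.0
```

Request:
apply_moves:
  gripper: [30,30,30,30,30]
  travel:
    - [0.5,5,0]
    - [0.5,5,0]
    - [0.5,5,0]
    - [0.5,5,0]
    - [0.5,5,0]
  rot:
    - [0,0,0]
    - [0,0,0]
    - [0,0,0]
    - [0,0,0]
    - [0,0,0]

```text
clock: 6.4
eef_pos: [655.2, 58.5, 18.3]
ee_rot: [2.337, 2.1, 0.0]
ft_force: [0.6, 0.7, -0.9]
grip_width: 29.9
```

Request:
apply_moves:
  gripper: [30,30,30,30,30]
  travel:
    - [0,3,0]
    - [0,0,0]
    - [0,-10,0]
    - [0,-10,10]
    - [0,-10,30]
  rot:
    - [0,0,0]
    - [0,0,0]
    - [0,0,0]
    - [0,0,0]
    - [0,0,0]

```text
clock: 6.9
eef_pos: [653.4, 29.7, 56.2]
ee_rot: [-2.335, -2.097, 0.006]
ft_force: [0.4, -0.4, 0.2]
grip_width: 30.4
```

Request:
apply_moves:
  gripper: [0,0,0,0,0]
  travel:
    - [0,-10,40]
    - [-20,0,40]
    - [-30,0,40]
    - [-40,0,20]
    - [-40,0,0]
  rot:
    - [0,0,0]
    - [0,0,0]
    - [0,0,0]
    - [0,0,0]
    - [0,0,0]

```text
clock: 7.4
eef_pos: [525.1, 20.1, 202.7]
ee_rot: [2.335, 2.096, 0.007]
ft_force: [-0.5, 0.3, 0.8]
grip_width: 0.3
```

Run:
```python
from h import *
p,d,P=look("scene");img=p[150:260,220:370,::-1]
cv2.imwrite("pics/c3.png",cv2.resize(img,(600,440),interpolation=2))
for o in r.outline_of("scene","timer"):
    q=P[o["region"]&(d>0)];print(o["score"],np.median(q,0).round(),q.min(0).round(),q.max(0).round())
```

```text
0.81 [ 764. -141.   24.] [ 741. -204.   -3.] [ 802. -119.   36.]
0.69 [649. 104.  25.] [626.  41.  -2.] [688. 127.  37.]
0.61 [588. 173.  17.] [572. 152.   6.] [610. 189.  26.]
```

View pics/c3.png

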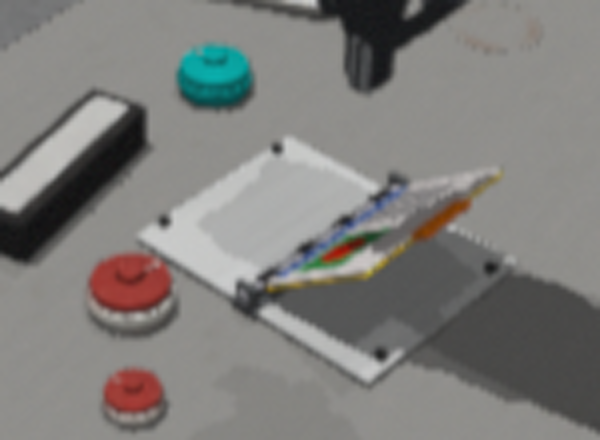

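The timer stands upright on the worktop at about (655,97), clear of the plate, and the leaf is unchanged. Next I'll plan the arc for the leaf.

```bash
cat > plan.py <<'E'
from h import *
S=np.array([585,-34,16.]);a=np.radians(-5.7);X=np.array([np.cos(a),np.sin(a),0]);Z=np.array([0,0,1.])
def W(u,z): return S+u*X+z*Z
def tcp(phi,t,rho=100,h=12):
    f,t=np.radians([phi,t])
    c=rho*np.array([-np.cos(f),np.sin(f)])+3*np.array([-np.sin(f),-np.cos(f)])-h*np.array([np.cos(t),np.sin(t)])
    return W(*c)
if __name__=="__main__":
    print("back",W(-165,75).round());pre=None
    for phi in range(20,181,8):
        t=float(np.interp(phi,[37,60,90,150,180],[60,55,35,5,0]));w=tcp(phi,t)
        print(phi,round(t),w.round(),None if pre is None else (w-pre).round());pre=w
E
python3 plan.py
```

```text
back [421. -18.  91.]
20 60 [485. -24.  37.] None
28 60 [490. -24.  50.] [ 5. -1. 13.]
36 60 [497. -25.  62.] [ 7. -1. 12.]
44 58 [505. -26.  73.] [ 8. -1. 11.]
52 57 [515. -27.  83.] [10. -1. 10.]
60 55 [526. -28.  91.] [11. -1.  8.]
68 50 [537. -29.  98.] [11. -1.  7.]
76 44 [549. -30. 104.] [12. -1.  5.]
84 39 [562. -32. 108.] [13. -1.  4.]
92 34 [576. -33. 109.] [13. -1.  2.]
100 30 [589. -34. 109.] [13. -1. -0.]
108 26 [602. -36. 107.] [13. -1. -2.]
116 22 [615. -37. 103.] [13. -1. -4.]
124 18 [627. -38.  97.] [12. -1. -6.]
132 14 [638. -39.  89.] [11. -1. -7.]
140 10 [648. -40.  80.] [10. -1. -9.]
148 6 [656. -41.  70.] [  8.  -1. -10.]
156 4 [663. -42.  59.] [  7.  -1. -12.]
164 3 [668. -42.  46.] [  5.  -1. -13.]
172 1 [671. -43.  33.] [  3.  -0. -13.]
180 0 [673. -43.  19.] [  1.  -0. -14.]
```

Request:
apply_moves:
  gripper: [0,0,0,0,0]
  travel:
    - [-25,-8,0]
    - [-25,-8,0]
    - [-20,-8,0]
    - [-20,-8,0]
    - [-15,-8,0]
  rot:
    - [-0.8,-7.5,0]
    - [-0.8,-7.5,0]
    - [-0.8,-7.5,0]
    - [-0.8,-7.5,0]
    - [-0.8,-7.5,0]

```text
clock: 8.0
eef_pos: [438.3, -12.6, 202.1]
ee_rot: [2.004, 1.801, 0.501]
ft_force: [-1.0, -0.4, 1.2]
grip_width: -0.2
```

Request:
apply_moves:
  gripper: [0,0,0,0,0]
  travel:
    - [-5,0,-10]
    - [0,0,-20]
    - [0,0,-20]
    - [0,0,-20]
    - [0,0,0]
  rot:
    - [-0.8,-7.5,0]
    - [-0.8,-7.5,0]
    - [-0.8,-7.5,0]
    - [0,0,0]
    - [0,0,0]

```text
clock: 8.5
eef_pos: [522.9, -4.2, 133.9]
ee_rot: [1.798, 1.604, 0.708]
ft_force: [-0.3, 0.3, 0.0]
grip_width: 0.2
```

Run:
```python
from plan import *
s=r.sense();R=cv2.Rodrigues(np.array(s["ee_rot"]))[0]
print(s["eef_pos"].round(1),s["qpos"].round(2),"z",R[:,2].round(3),"y",R[:,1].round(3),"tilt",np.degrees(np.arctan2(R[:,2]@X,-R[2,2])))
```

```text
[522.9  -4.2 133.9] [ 0.07 -0.84 -0.95  0.63 -0.15  1.69] z [ 0.742 -0.097 -0.664] y [ 0.66  -0.07   0.748] tilt 48.39353839515184
```

The steep tilt is out of reach this close to the base, because joint 2 hits its limit. I'll use about 32° instead. The finger's front face can then push against the tab edge and roll under it.

Request:
apply_moves:
  gripper: [0,0,0,0,0]
  travel:
    - [0,-4,15]
    - [0,-4,15]
    - [-10,-3,10]
    - [-20,0,10]
    - [-20,0,0]
  rot:
    - [0.6,6,0]
    - [0.6,6,0]
    - [0.4,4,0]
    - [0,0,0]
    - [0,0,0]

```text
clock: 9.0
eef_pos: [475.1, -15.4, 192.5]
ee_rot: [1.983, 1.772, 0.505]
ft_force: [0.0, -0.3, 0.5]
grip_width: 0.4
```

Request:
apply_moves:
  gripper: [0,0,0,0,0]
  travel:
    - [-20,0,0]
    - [-15,0,0]
    - [-15,0,0]
    - [-10,0,0]
    - [0,0,0]
  rot:
    - [0,0,0]
    - [0,0,0]
    - [0,0,0]
    - [0,0,0]
    - [0,0,0]

```text
clock: 9.5
eef_pos: [420.1, -14.6, 191.4]
ee_rot: [1.986, 1.776, 0.499]
ft_force: [0.4, 0.9, 0.5]
grip_width: -0.2
```

```bash
cat > st.py <<'E'
from plan import *
s=r.sense();R=cv2.Rodrigues(np.array(s["ee_rot"]))[0]
print(s["eef_pos"].round(1),s["qpos"].round(2),"z",R[:,2].round(3),"y",R[:,1].round(3),"tilt",np.degrees(np.arctan2(R[:,2]@X,-R[2,2])))
E
python3 st.py
```

```text
[420.1 -14.6 191.4] [ 0.03 -0.85 -0.69  1.17 -0.09  1.68] z [ 0.531 -0.076 -0.844] y [ 0.839 -0.09   0.536] tilt 32.414320165406046
```

Request:
apply_moves:
  gripper: [0,0,0,0,0]
  travel:
    - [8,-2,0]
    - [8,-2,-10]
    - [8,-2,-20]
    - [6,-1,-20]
    - [0,0,-10]
  rot:
    - [0.4,4,0]
    - [0.4,4,0]
    - [0.2,2,0]
    - [0,0,0]
    - [0,0,0]

```text
clock: 10.0
eef_pos: [450.3, -21.6, 128.2]
ee_rot: [2.1, 1.882, 0.348]
ft_force: [-0.2, 0.5, -0.4]
grip_width: -0.2
```

```bash
python3 st.py
```

```text
[450.3 -21.6 128.2] [-0.01 -0.58 -0.62  1.15 -0.06  1.66] z [ 0.373 -0.06  -0.926] y [ 0.921 -0.098  0.377] tilt 22.154957234979474
```

Request:
apply_moves:
  gripper: [0,0,0,0,0]
  travel:
    - [0,0,-15]
    - [0,0,-15]
    - [0,0,-15]
    - [0,0,-13]
    - [0,0,0]
  rot:
    - [0,0,0]
    - [0,0,0]
    - [-0.3,-3,0]
    - [-0.3,-3,0]
    - [-0.2,-2,0]

```text
clock: 10.5
eef_pos: [448.5, -21.2, 68.6]
ee_rot: [2.01, 1.799, 0.469]
ft_force: [-0.5, 0.7, 0.9]
grip_width: -0.1
```

```bash
python3 st.py
python3 - <<'E'
from h import *
p,d,P=look("scene");img=p[130:260,220:390,::-1]
cv2.imwrite("pics/c4.png",cv2.resize(img,(680,520),interpolation=2))
E
```

```text
[448.5 -21.2  68.6] [-0.   -0.75 -0.87  0.92 -0.07  1.66] z [ 0.499 -0.072 -0.863] y [ 0.859 -0.091  0.504] tilt 30.26372583712887
```

View pics/c4.png

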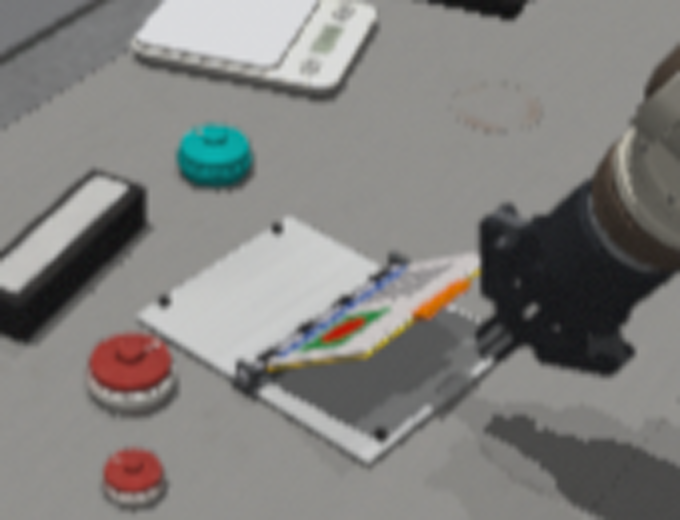

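The fingertips are just ahead of the orange tab and below its edge. I'll go under the tab and start turning.

Request:
apply_moves:
  gripper: [0,0,0,0,0]
  travel:
    - [7,-1,-2]
    - [7,-1,-2]
    - [7,-1,-2]
    - [6,0,-2]
    - [5,0,0]
  rot:
    - [0,0,0]
    - [0,0,0]
    - [0,0,0]
    - [0,0,0]
    - [0,0,0]

```text
clock: 11.05
eef_pos: [482.1, -24.3, 62.5]
ee_rot: [2.011, 1.8, 0.467]
ft_force: [-2.1, -0.7, 0.2]
grip_width: -0.2
```

Request:
apply_moves:
  gripper: [0,0,0,0,0]
  travel:
    - [7,-1,5]
    - [6,-1,6]
    - [6,-1,6]
    - [6,-1,6]
    - [6,0,6]
  rot:
    - [0,0,0]
    - [0,0,0]
    - [0,0,0]
    - [0,0,0]
    - [0,0,0]

```text
clock: 11.55
eef_pos: [513.4, -28.4, 93.0]
ee_rot: [2.01, 1.798, 0.469]
ft_force: [0.1, -0.6, -1.7]
grip_width: -0.0
```

```bash
python3 st.py
python3 - <<'E'
from h import *
p,d,P=look("scene");img=p[130:260,220:390,::-1]
cv2.imwrite("pics/c5.png",cv2.resize(img,(680,520),interpolation=2))
E
```

```text
[513.4 -28.4  93. ] [-0.02 -0.55 -0.72  0.87 -0.06  1.64] z [ 0.5   -0.073 -0.863] y [ 0.858 -0.091  0.505] tilt 30.305259379081953
```

View pics/c5.png

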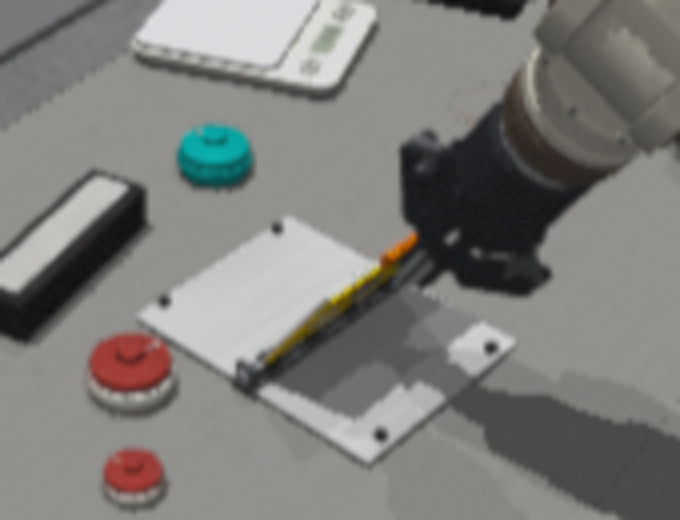

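The leaf is at about 65° and the scene is undisturbed. I'll continue along the arc.

Request:
apply_moves:
  gripper: [0,0,0,0,0]
  travel:
    - [8,-1,4]
    - [8,0,4]
    - [8,-1,4]
    - [8,-1,3]
    - [9,-1,2]
  rot:
    - [0,0,0]
    - [0,0,0]
    - [0,0,0]
    - [0,0,0]
    - [0,0,0]

```text
clock: 12.1
eef_pos: [554.7, -32.3, 109.6]
ee_rot: [2.01, 1.799, 0.47]
ft_force: [-1.2, 1.4, 0.7]
grip_width: -0.2
```

Request:
apply_moves:
  gripper: [0,0,0,0,0]
  travel:
    - [9,-1,1]
    - [9,-1,0]
    - [9,-1,0]
    - [9,-1,-1]
    - [9,-1,-2]
  rot:
    - [0.1,1,0]
    - [0.1,1,0]
    - [0.1,1,0]
    - [0.1,1,0]
    - [0.1,1,0]

```text
clock: 12.6
eef_pos: [600.0, -37.3, 107.7]
ee_rot: [2.066, 1.851, 0.396]
ft_force: [-1.2, 0.3, 1.8]
grip_width: 0.3
```

Request:
apply_moves:
  gripper: [0,0,0,0,0]
  travel:
    - [9,-1,-3]
    - [9,-1,-3]
    - [8,-1,-4]
    - [8,-1,-5]
    - [7,0,-5]
  rot:
    - [0.2,2,0]
    - [0.2,2,0]
    - [0.2,2,0]
    - [0.2,2,0]
    - [0.2,2,0]

```text
clock: 13.1
eef_pos: [640.9, -41.5, 86.9]
ee_rot: [2.174, 1.952, 0.237]
ft_force: [-0.7, 0.3, 0.3]
grip_width: -0.1
```

```bash
python3 st.py
python3 - <<'E'
from h import *
p,d,P=look("scene");img=p[130:260,220:390,::-1]
cv2.imwrite("pics/c6.png",cv2.resize(img,(680,520),interpolation=2))
E
```

```text
[640.9 -41.5  86.9] [-0.05  0.04 -0.18  1.09 -0.04  1.62] z [ 0.258 -0.048 -0.965] y [ 0.96  -0.101  0.261] tilt 15.146643535634963
```

View pics/c6.png

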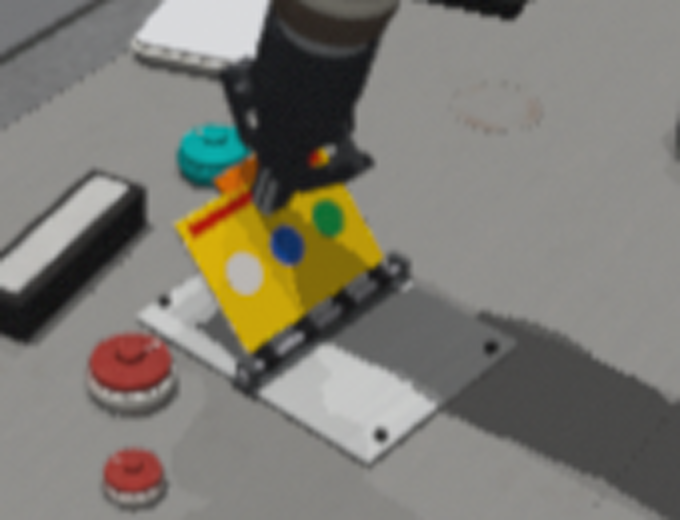

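Request:
apply_moves:
  gripper: [0,0,0,0,0]
  travel:
    - [7,-1,-7]
    - [6,-1,-9]
    - [5,0,-9]
    - [4,0,-10]
    - [4,0,-10]
  rot:
    - [0.2,2,0]
    - [0.2,2,0]
    - [0.2,2,0]
    - [0.2,2,0]
    - [0.2,2,0]

```text
clock: 13.65
eef_pos: [666.6, -43.4, 42.0]
ee_rot: [2.274, 2.046, 0.068]
ft_force: [0.1, 0.0, 0.8]
grip_width: 0.3
```

Request:
apply_moves:
  gripper: [0,0,0,0,0]
  travel:
    - [3,0,-7]
    - [3,0,-6]
    - [1,0,-5]
    - [1,0,-3]
    - [0,0,-2]
  rot:
    - [0.2,2,0]
    - [0.2,2,0]
    - [0,0,0]
    - [0,0,0]
    - [0,0,0]

```text
clock: 14.15
eef_pos: [673.9, -43.3, 19.1]
ee_rot: [2.312, 2.082, -0.003]
ft_force: [0.7, -0.5, 5.1]
grip_width: 0.0
```

Contact at z=19, as expected. I'll press a little more and then retreat.

Request:
apply_moves:
  gripper: [0,0,0,0,0]
  travel:
    - [0,0,-0.5]
    - [0,0,-0.5]
    - [0,0,0]
    - [0,0,0]
    - [0,0,0]
  rot:
    - [0,0,0]
    - [0,0,0]
    - [0,0,0]
    - [0,0,0]
    - [0,0,0]

```text
clock: 14.65
eef_pos: [674.0, -43.3, 19.1]
ee_rot: [2.312, 2.082, -0.004]
ft_force: [-1.9, 0.2, 6.5]
grip_width: -0.4
```

Request:
apply_moves:
  gripper: [0,0,0,0,0]
  travel:
    - [0,0,5]
    - [0,0,15]
    - [0,0,35]
    - [0,-10,45]
    - [-10,-40,45]
  rot:
    - [0,0,0]
    - [0,0,0]
    - [0,0,0]
    - [0,0,0]
    - [0,0,0]

```text
clock: 15.15
eef_pos: [666.1, -84.3, 158.3]
ee_rot: [2.309, 2.085, -0.002]
ft_force: [1.5, -0.5, 0.7]
grip_width: -0.2
```

Request:
apply_moves:
  gripper: [0,0,0,0,0]
  travel:
    - [-30,-35,10]
    - [-30,-35,0]
    - [-30,-35,0]
    - [-30,-35,0]
    - [-30,-35,0]
  rot:
    - [0,0,-4]
    - [0,0,-4]
    - [0,0,-4]
    - [0,0,-4]
    - [0,0,-4]

```text
clock: 15.65
eef_pos: [514.3, -262.1, 166.3]
ee_rot: [2.641, 1.645, -0.012]
ft_force: [0.9, -0.0, 0.4]
grip_width: 0.1
```

Run:
```python
from h import *
p,d,P=look("scene");img=p[130:260,220:390,::-1]
cv2.imwrite("pics/c7.png",cv2.resize(img,(680,520),interpolation=2))
for t in("leaf_back","flip_stand","timer","jar","roll","case"):
    for o in r.outline_of("scene",t)[:3]:
        g=cv2.erode(o["region"].astype(np.uint8),np.ones((3,3)))>0 if t=="leaf_back" else o["region"]
        q=P[g&(d>0)];print(t,round(o["score"],2),np.median(q,0).round(),q.min(0).round(),q.max(0).round())
        if t=="leaf_back":
            q=q[abs(q[:,2]-np.median(q[:,2]))<8];n=np.linalg.svd(q-q.mean(0))[2][2];print("tilt",np.degrees(np.arccos(abs(n[2]))).round(2),n.round(3),q.mean(0).round(1))
```

```text
leaf_back 0.56 [645. -36.  18.] [ 595. -112.   14.] [700.  34.  22.]
tilt 0.2 [ 0.    -0.004  1.   ] [646.  -36.8  18.1]
leaf_back 0.47 [462. 426.  23.] [415. 376.   1.] [510. 472.  28.]
tilt 0.42 [-0.     0.007 -1.   ] [461.  426.7  23.3]
flip_stand 0.62 [578. -24.   9.] [ 466. -144.   -3.] [718.  63.  27.]
flip_stand 0.24 [639. -37.  18.] [ 570. -140.   -3.] [724.  46.  25.]
timer 0.73 [ 766. -141.   24.] [ 741. -219.   -5.] [ 818. -121.   39.]
timer 0.64 [588. 173.  17.] [572. 151.   2.] [611. 189.  26.]
jar 0.56 [ 463. -408.   62.] [ 442. -570.    0.] [ 488. -394.  102.]
roll 0.59 [463. 429.  23.] [415. 365.  -3.] [528. 473.  28.]
case 0.75 [766.  47.  37.] [743. -55.   1.] [813. 117.  44.]
```

View pics/c7.png

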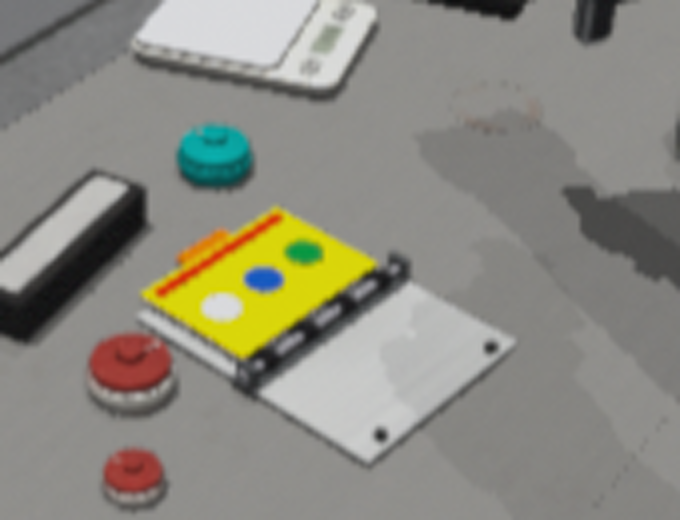

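The leaf lies flat (0.2° tilt, face at z about 18), the timer stands upright on the worktop, and everything else is where it was. The arm is clear, so I'll hand the job in.

```bash
python3 -c "
from bench import r
print(r.close_job())"
```

```text
the job is handed in; nothing more can be done
None
```

The job is done and handed in at about 16 s. I pushed the large red-and-white timer off the far plate to the robot's left, where it stands upright on the worktop. Then I turned the leaf over its spine with the closed fingertips and pressed it down with about 6 N.

**Last checks:**
- **Leaf:** it lies flat with the yellow face up, tilted 0.2°, with its face at z ≈ 18 mm.
- **Stand and bystanders:** the jar, roll, case and both look-alike timers measure within about 2 mm of their first positions. The stand showed no visible shift; I did not re-measure its pose.
- **Timer:** the network missed it in the final picture. I can see it there upright, unchanged from the earlier measurement at about (655, 97).

**What went wrong on the way:** my first tool tilt for the leaf, 60°, was out of the arm's reach, so the arm moved about 85 mm forward above the leaf without touching anything. I redid it at about 30°.

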